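# Show the label of the notched swatch plate

## Task

Two swatch plates stand on edge in the wooden rack; take out the one with a small square notch in a top corner, leaving the other in its slot. The notch marks the frosted end and the face: seen with the notch at the top right, the paper label on the frosted end faces you; hold the plate by its other part, fingers off the frosted end. Finish still holding it, roughly 20 cm above the white tile on the cork mat, its label over the middle of the tile, the label face turned up and the plate leaned at least halfway from upright to level, and keep it still there.

Things in the scene. Friction and masses are not known exactly. Their poses are not given: they have to be found in the camera images.
- plate: Notched clear acrylic swatch plate, red patch, 45 g, standing on its long edge: 6 mm thick (x), 110 long (y), 50 tall (z). Origin: centre of the underside; top edge at z +50 mm. Frosted white end: y +20 to +55 mm; notch 10 x 10 mm in its top corner (y +55, z +50). Paper label on the +x face only: +x points out of the label face.
- label (a point): Centre of the cream paper label (29 x 26 mm) on the +x face of the notched plate's frosted end, at (3, 37.5, 21) mm in the plate's frame; axes as the plate's.
- spare: The other swatch plate, same size and frame, all corners square, no label, teal patch. It stands in the other slot and stays there.
- rack: Fixed wooden rack 116 x 124 x 20 mm, any yaw. Origin: centre of underside, z up. Two slots along its y at x +40 and -40 mm, 8 mm wide between 8 mm rails, ends closed, floor 6 mm up; either plate may be in either slot, axes parallel to the rack's, 36 mm of it above the rails.
- tile: Fixed square white tile with an off-centre black dot, 140 x 140 x 8 mm, lying flat in the middle of a 160 x 160 x 4 mm cork mat (top of tile 12 mm above the table); origin at the centre of the mat's underside, below the tile's middle.
Things that resemble listed ones, but are neither listed nor needed, are in the scene too. What is shaped like the plate but yellow is not meant.

How it is judged (in metres and radians):
On the way:
1. the notched plate is lifted clear of the rack in the fingers, which are off its frosted end (height (world z) of plate above 0.04 m and contact force between plate and the fingers above 0.5 N and y of the grasp point in the frame of plate below 0.014 m), for 0.1 s.
At the end, for the whole second after the job is handed in: Notched plate held still in the fingers, TCP at y below 14 mm of the plate (frosted from 20); label centre 0.12 to 0.30 m high and within 60 mm of the tile's centre seen from above; label face within 1.0 rad of straight up; other plate in its slot (moved under 15 mm, tilted under 0.3 rad) (contact force between plate and the fingers above 0.5 N and y of the grasp point in the frame of plate below 0.014 m and horizontal distance between label and tile below 0.06 m and height (world z) of label between 0.12 and 0.3 m and angle between plate's own x axis and vertical below 1 rad and linear speed of plate below 0.03 m/s and distance of spare from where it was at the start of the episode below 0.015 m and angle between spare's own z axis and vertical below 0.3 rad); the arm keeps its last pose, push and grip.
It fails at once if the other plate is pulled or knocked out of its slot (distance of spare from where it was at the start of the episode above 0.03 m or angle between spare's own z axis and vertical above 0.5 rad).
It also fails if it takes over 32 s, if anything falls off the work surface, if the arm or the gripper's body presses on something with over 40 N, if the wrist force passes 120 N, or if a joint passes its speed limit or range.

## Robot

A 6-joint arm with a two-finger parallel gripper is mounted at the origin on a cart in front of the work surface, level with it; the furniture and walls round the work are solid. World frame = base frame: x ahead of the robot, y to its left, z up, the work surface at z = 0. Lengths are in mm, angles in rad, forces in N, time in s.
With the tool pointing down it reaches from about 350 to 975 mm from the base axis. Payload 7.1 kg.
Tool frame: the origin (TCP) lies between the finger pads, 19 mm behind the fingertips; this is the grasp point; z points along the fingers, y is the line along which they close (so a half turn about z gives the same grasp; the last joint's range is limited). The gripper opens to 88 mm and grips with 3 to 60 N. Pads are 20 mm wide; open, the fingers measure 115 mm over their backs; the gripper's body (75 mm by 178 mm) begins 61 mm behind the grasp point.
Start: joints at [-1.244, 0.423, 1.63, -0, 1.089, -0.019], TCP at [211.86, -587.98, 241.375] pointing down, gripper open.
Joint ranges: [-3, 3], [-0.9, 2.11], [0.09, 2.58], [-1.31, 4.45], [0.11, 2.69], [-2.54, 2.54]. Speed limits (rad/s): [2.39, 2.39, 3.01, 3.14, 3.14, 3.14].

## Interface

Orientations are given as a rotation vector (axis times angle).
In Python, from workcell import ctrl, cams gives the robot as it stands.
- The arm moves only by the tool move_arm, never from a script. Its argument "steps" is a list of rows, each a list of 3 entries, a list of its own where there are three numbers: the shift along the tool's x, y, z in units of 25 mm (1.0 is 25 mm), then the turn about the tool's z in units of 5 degrees (1.0 is 5 degrees), then the closure, from 0 (fully open) to 1 (shut). A call has 1 to 20 rows; each row shifts and turns the commanded pose from where the row before left it, along the tool's axes as they then stand; what a row does not reach is not made up. A row lasts 1/12 s, in which the tool goes at most 41.7 mm and 7.16 degrees, less where a joint would pass 70% of its speed; a pose out of reach is approached as far as the arm can. A call is refused whole if a number of a shift passes 1 or a number of a turn 1, either way. A call with a gripper value outside its range is refused whole. The fingers move at their own pace and stop on an object; the grip force is fixed at half the most. Time passes only in rows, so rows that do not move let the fingers close. It gives the time, the measured TCP pose, the force, the opening and the grip force at its end, in the units of the state.
- ctrl.get_obs(): the state, without advancing time (a new reading comes with each control period).
- cams.get_image(name): name is "scene" or "top"; returns a dict with "image" (420x560x3 uint8, red, green, blue), "camera_matrix" (3x3 intrinsics, pixels), "k1" (the pictures are not rectified: a ray, as slopes to the right and down, at radius r is drawn at 1 + k1 r^2 times it, then the intrinsics apply), "xyz" and "rotation" of the camera in the world. Camera axes: x right, y down, z forward; pixel columns grow to the right and rows downward; lengths in mm; the calibration is good to about 2 mm. A picture is of the moment at which its call begins. There is no depth.
- ctrl.close_job(): hands the job in; it is judged then, once.
Trained networks look in the newest picture that a camera, given by its name, has taken for a name from the list of things; names that differ only in an ending like _2 or _b are one class to them, and where a whole thing is asked for, a point or a joint stands for the part that bears it (a point fixed in the world has none). Each returns a list of dicts, best first, with "p" (0 to 1); they miss things now and then, are a little off and sometimes report something else, mostly with a low value. They report only what shows in the picture. A call takes as long as a camera call. They do not tell look-alikes from the thing itself.
- cams.boxes_of(camera, thing): "rect" ([centre column, centre row, width, height] in pixels, round what is visible of it).
- cams.cut_out(camera, thing): "pixels" (420x560 bool, what is visible of it) and "rect" ([centre column, centre row, width, height] in pixels, round what is visible of it).
The state is a dict: "t": time; "qpos": joint angles; "qvel": joint speeds; "joint_torque": joint torques, N m; "ee_pos": TCP position; "orientation": TCP orientation; "ft_force": force on the tool from outside, world axes, zero at the start; "moment": the same for the moment, N m; "width": finger opening in mm; "grasp_force": force on a finger pad.
Only numpy, scipy, OpenCV 4.12 (cv2) and the standard library are available. Lean on these libraries where they do the work, as an engineer would, in place of code of your own. Each camera call takes 0.05 s, during which the arm holds its last target. There are 200 camera calls.

## Working session

There is one attempt and no reset: what is moved stays moved. The work goes in short steps, Python scripts to look and compute and a tool call to move; the robot and the scene stay as the last step left them, time stands still between calls to the robot, and variables do not carry over. Pictures are saved under pics/ and viewed, at most 11 in all, crops included, and the job is handed in when it is done.

Besides the shell and the picture viewer there is one more tool, called after "Request:" as name([rows], argument=value, ...), one row to a line, values as JSON. move_arm: Moves the arm, as the interface text tells. Its arguments: {"type":"object","properties":{"steps":{"type":"array"}},"required":["steps"]}

```bash
mkdir -p pics; ls; cat > h.py <<'E'
import numpy as np,cv2
from workcell import ctrl,cams
from scipy.spatial.transform import Rotation as R
def rot(d):
    r=np.array(d["rotation"],float); return r if r.shape==(3,3) else R.from_rotvec(r).as_matrix()
def dist(p): return p
def ray(d,u,v):
    K=np.array(d["camera_matrix"]);p=np.array([(u-K[0,2])/K[0,0],(v-K[1,2])/K[1,1]]);q=p.copy()
    for _ in range(20): q=p/(1+d["k1"]*(q@q))
    return rot(d)@np.array([q[0],q[1],1.])
def onz(d,u,v,z):
    r=ray(d,u,v);o=np.array(d["xyz"],float);return o+r*(z-o[2])/r[2]
def proj(d,P):
    c=(np.atleast_2d(P)-np.array(d["xyz"]))@rot(d);q=c[:,:2]/c[:,2:];q=q*(1+d["k1"]*(q**2).sum(1,keepdims=True))
    K=np.array(d["camera_matrix"]);return q*[K[0,0],K[1,1]]+[K[0,2],K[1,2]]
E
python3 - <<'E'
from h import *
import pickle
for n in("scene","top"):
    d=cams.get_image(n);cv2.imwrite(f"pics/{n}0.png",cv2.cvtColor(d["image"],cv2.COLOR_RGB2BGR));pickle.dump(d,open(n+"0.pkl","wb"))
    print(n,d["xyz"],np.round(rot(d),3).tolist(),d["camera_matrix"],d["k1"])
    for t in("plate","label","spare","rack","tile"):
        print(t,[(round(b["p"],2),np.round(b["rect"]).tolist()) for b in cams.boxes_of(n,t)][:4])
print(ctrl.get_obs())
E
```

```text
pics
scene [-267.83589347  660.33316252  580.98714298] [[-0.643, -0.367, 0.673], [-0.766, 0.293, -0.572], [0.013, -0.883, -0.469]] [[527.11406771   0.         278.65354509]
 [  0.         527.11406771 203.81459994]
 [  0.           0.           1.        ]] -0.13266484519858837
plate [(0.87, [381.0, 201.0, 29.0, 35.0]), (0.72, [296.0, 185.0, 32.0, 34.0]), (0.63, [322.0, 176.0, 26.0, 30.0])]
label [(0.97, [324.0, 179.0, 29.0, 27.0]), (0.82, [382.0, 200.0, 28.0, 34.0])]
spare []
rack [(0.64, [311.0, 193.0, 66.0, 35.0])]
tile [(0.8, [202.0, 246.0, 111.0, 61.0])]
top [415.34413312 -17.25123843 909.09824508] [[-0.013, -0.996, 0.092], [-1.0, 0.015, 0.018], [-0.019, -0.091, -0.996]] [[399.6026004    0.         274.03091846]
 [  0.         399.6026004  212.13175586]
 [  0.           0.           1.        ]] -0.06419655196730675
plate [(0.53, [351.0, 189.0, 11.0, 50.0]), (0.53, [374.0, 253.0, 51.0, 10.0])]
label [(0.72, [375.0, 256.0, 57.0, 11.0]), (0.55, [352.0, 184.0, 8.0, 53.0])]
spare [(0.62, [314.0, 185.0, 5.0, 50.0])]
rack [(0.86, [333.0, 187.0, 49.0, 60.0])]
tile [(0.68, [189.0, 202.0, 73.0, 75.0])]
{'t': 0.6, 'qpos': array([-1.24395831e+00,  4.23085664e-01,  1.62987647e+00, -1.71975088e-05,
        1.08856941e+00, -1.89697191e-02]), 'qvel': array([-5.15892398e-05, -8.51184217e-04,  1.85779551e-03, -2.92789258e-04,
       -1.28812043e-03,  9.93912267e-04]), 'joint_torque': array([ 2.09048332e-03, -5.44292343e+01, -2.73929948e+01,  6.44623325e-02,
        1.71166810e-02, -4.27323721e-05]), 'ee_pos': array([ 211.88818769, -587.99472144,  241.39328242]), 'orientation': array([ 3.09468546e+00,  5.40492589e-01, -8.93348531e-06]), 'ft_force': array([-1.14048304, -0.25853821, -0.22403043]), 'moment': array([-0.00971104, -0.02151995, -0.02192976]), 'grasp_force': 0.0, 'width': 88.38377758703453}
```

View pics/scene0.png

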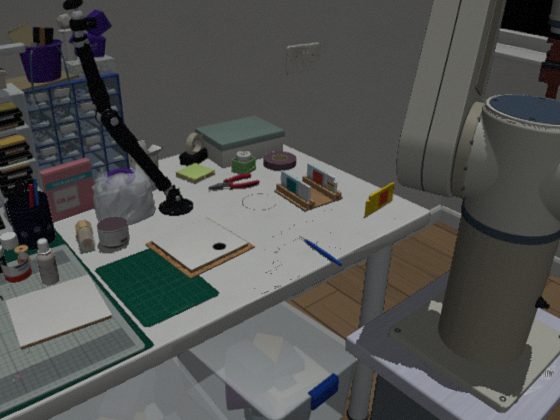

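View pics/top0.png

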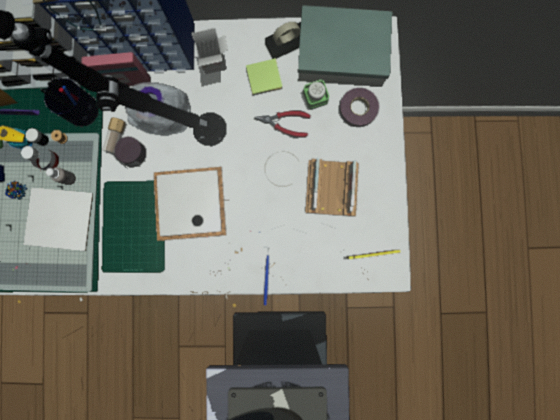

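The scene view shows the rack at (311,193), holding a teal plate at (296,185) and a red one at (322,178). The yellow look-alike is at (381,200). The tile on cork is at (202,246) in scene and (189,203) in top, and the white card at (58,218) in top is not on cork. Candidates for the plate are scene (296,185) teal, (322,178) red and (381,200) yellow. Red fits the description, and I'll confirm it in one crop.

```bash
python3 - <<'E'
from h import *
import pickle
s=pickle.load(open("scene0.pkl","rb"));t=pickle.load(open("top0.pkl","rb"))
a=cv2.resize(s["image"][160:215,265:350],None,fx=9,fy=9,interpolation=cv2.INTER_CUBIC)[:,:400*2]
a=cv2.resize(s["image"][162:214,270:346],(400,274),interpolation=cv2.INTER_CUBIC)
a=cv2.resize(s["image"][162:214,270:346],(560,383),interpolation=cv2.INTER_CUBIC)
b=cv2.resize(t["image"][150:222,300:364],None,fx=8,fy=8,interpolation=cv2.INTER_CUBIC)
cv2.imwrite("pics/cs.png",cv2.cvtColor(cv2.resize(s["image"][162:214,270:346],None,fx=10,fy=10,interpolation=cv2.INTER_CUBIC),cv2.COLOR_RGB2BGR))
cv2.imwrite("pics/ct.png",cv2.cvtColor(b,cv2.COLOR_RGB2BGR))
c=cams.cut_out("top","rack")[0];m=c["pixels"].astype(np.uint8)
bx=cv2.boxPoints(cv2.minAreaRect(np.argwhere(m)[:,::-1].astype(np.float32)));print("rack",[np.round(onz(t,*p,20),1).tolist() for p in bx], bx.round(1).tolist())
c=cams.cut_out("top","tile")[0];m=c["pixels"].astype(np.uint8)
bx=cv2.boxPoints(cv2.minAreaRect(np.argwhere(m)[:,::-1].astype(np.float32)));print("tile",[np.round(onz(t,*p,12),1).tolist() for p in bx],onz(t,*bx.mean(0),12))
E
```

```text
rack [[492.7, -69.3, 20.0], [618.3, -78.7, 20.0], [610.2, -193.2, 20.0], [484.9, -182.2, 20.0]] [[304.6000061035156, 213.6999969482422], [307.6000061035156, 158.3000030517578], [358.29998779296875, 161.10000610351562], [355.29998779296875, 216.39999389648438]]
tile [[596.8, 277.9, 12.0], [604.6, 117.7, 12.0], [447.0, 107.1, 12.0], [438.2, 264.5, 12.0]] [520.97769668 191.29796017  12.        ]
```

View pics/cs.png

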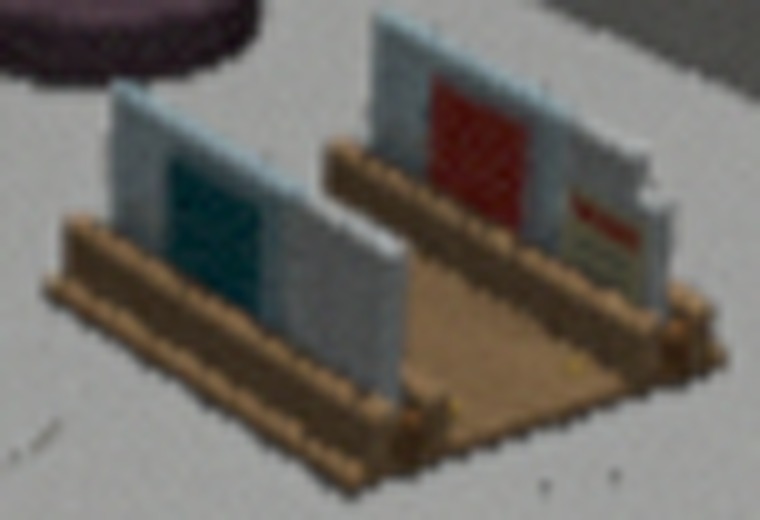

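View pics/ct.png

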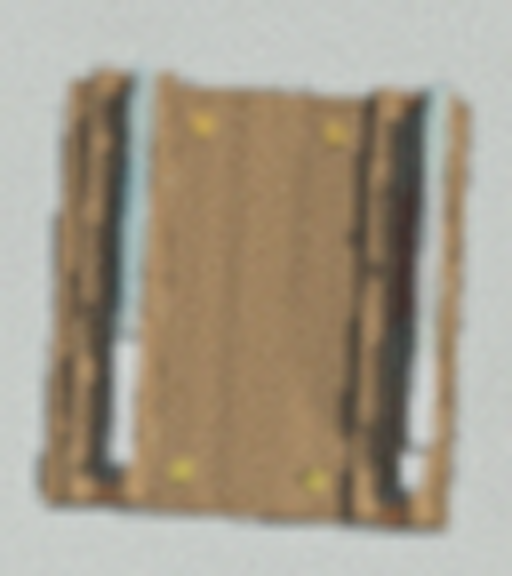

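The crop settles it: the red plate has the notch (scene px 335,179) and its cream label faces the scene camera. Its frosted end points towards the robot. The tool can only yaw, so a face grip can't tilt the plate. My plan is to lift it out, stand it on the tile, tip it label-up, then re-grasp it by its long edges. Next I'll check the plate's top edge from both views.

```bash
python3 - <<'E'
from h import *
import pickle
s=pickle.load(open("scene0.pkl","rb"));t=pickle.load(open("top0.pkl","rb"))
def tri(a,b):
    o1,o2=np.array(t["xyz"]),np.array(s["xyz"]);r1,r2=ray(t,*a),ray(s,*b)
    k=np.linalg.lstsq(np.c_[r1,-r2],o2-o1,rcond=None)[0];return ((o1+k[0]*r1+o2+k[1]*r2)/2).round(1),np.linalg.norm(o1+k[0]*r1-o2-k[1]*r2).round(1)
f=lambda x,y:(x/8+300-.5,y/8+150-.5); g=lambda x,y:(x/10+270-.5,y/10+162-.5)
print("far top",tri(f(439,92),g(380,14)));print("notch top",tri(f(421,447),g(646,162)));print("near z46",tri(f(410,488),g(666,206)))
print("far/notch/near on z",onz(t,*f(439,92),56),onz(t,*f(421,447),56),onz(t,*f(410,488),46))
print("spare far",tri(f(145,75),g(120,85)),"near",tri(f(120,462),g(403,250)))
cen=np.array([551.5,-130.9])
# colour fit: rack/plates drawn from model, scored visually via overlay
def model(cx,cy,yaw):
    c,s_=np.cos(yaw),np.sin(yaw);Rm=np.array([[c,-s_,0],[s_,c,0],[0,0,1]])
    return lambda P:(np.array(P,float)@Rm.T)+[cx,cy,0]
# rack x = +world y when label plate's frosted end is near: plate x≈world+y
m=model(551.5,-130.9,np.deg2rad(90-4.6))
pts=[(-40+a,b,z) for a in(-3,3) for b,z in((-55,56),(45,56),(45,46),(55,46))]
P=m(pts)
for d,n,tr,k in((s,"s",(270,162),10),(t,"t",(300,150),8)):
    print(n,((proj(d,P)+.5-tr)*k).round().tolist())
E
```

```text
far top (array([ 603.7, -176.1,   56.9]), np.float64(3.6))
notch top (array([ 506.3, -169.7,   54.2]), np.float64(0.5))
near z46 (array([ 496.2, -167.3,   47.1]), np.float64(1.3))
far/notch/near on z [ 602.59366435 -177.59458098   56.        ] [ 505.87546117 -169.51632824   56.        ] [ 495.81389903 -167.96692057   46.        ]
spare far (array([609.5, -96.4,  57.7]), np.float64(4.0)) near (array([503.2, -88.4,  56.9]), np.float64(0.8))
s [[395.0, 17.0], [658.0, 159.0], [656.0, 197.0], [684.0, 212.0], [376.0, 22.0], [639.0, 165.0], [636.0, 203.0], [664.0, 218.0]]
t [[441.0, 91.0], [424.0, 457.0], [417.0, 461.0], [415.0, 497.0], [419.0, 90.0], [401.0, 455.0], [395.0, 459.0], [393.0, 496.0]]
```

Both views put the top edge at about 56 mm, as expected. The plate centre is about (549.5, -172) with yaw about -4.7°. I'll turn and travel above it.

Request:
move_arm([
  [[0,0,0],0.98,0],
  [[0,0,0],0.98,0],
  [[0,0,0],0.98,0],
  [[0,0,0],0.98,0],
  [[0,0,0],0.98,0],
  [[0.7,-0.98,0],0,0],
  [[0.7,-0.98,0],0,0],
  [[0.7,-0.98,0],0,0],
  [[0.7,-0.98,0],0,0],
  [[0.7,-0.98,0],0,0],
  [[0.7,-0.98,0],0,0],
  [[0.7,-0.98,0],0,0],
  [[0.7,-0.98,0],0,0],
  [[0.7,-0.98,0],0,0],
  [[0.7,-0.98,0],0,0],
  [[0.7,-0.98,0],0,0],
  [[0.7,-0.98,0],0,0],
  [[0.7,-0.98,0],0,0],
  [[0.7,-0.98,0],0,0],
  [[0.7,-0.98,0],0,0],
])

```text
t: 2.37
ee_pos: [504.4, -241.9, 241.6]
orientation: [3.139, -0.128, 0.001]
ft_force: [0.0, -0.1, 0.3]
width: 87.9
grasp_force: 0.0
```

Request:
move_arm([
  [[0.52,-0.75,0],0,0],
  [[0.52,-0.75,0],0,0],
  [[0.52,-0.75,0],0,0],
  [[0.52,-0.75,0],0,0],
  [[0,0,1],0,0],
  [[0,0,1],0,0],
  [[0,0,1],0,0],
  [[0,0,1],0,0],
  [[0,0,1],0,0],
  [[0,0,0.6],0,0],
  [[0,0,0],0,0],
  [[0,0,0],0,0],
])

```text
t: 3.37
ee_pos: [561.1, -172.5, 100.9]
orientation: [-3.138, 0.128, 0.002]
ft_force: [-1.0, -0.6, 0.8]
width: 87.6
grasp_force: 0.0
```

```bash
python3 - <<'E'
from h import *
print(ctrl.get_obs()["ee_pos"])
s=cams.get_image("scene");t=cams.get_image("top")
a=cv2.resize(s["image"][140:215,270:360],None,fx=5,fy=5,interpolation=cv2.INTER_CUBIC)
b=cv2.resize(t["image"][140:225,300:370],None,fx=5,fy=5,interpolation=cv2.INTER_CUBIC)
im=np.zeros((425,800,3),np.uint8);im[:375,:450]=a;im[:,450:]=b
cv2.imwrite("pics/c2.png",cv2.cvtColor(im,cv2.COLOR_RGB2BGR))
E
```

```text
[ 561.1313592  -172.53267427  100.88879624]
```

View pics/c2.png

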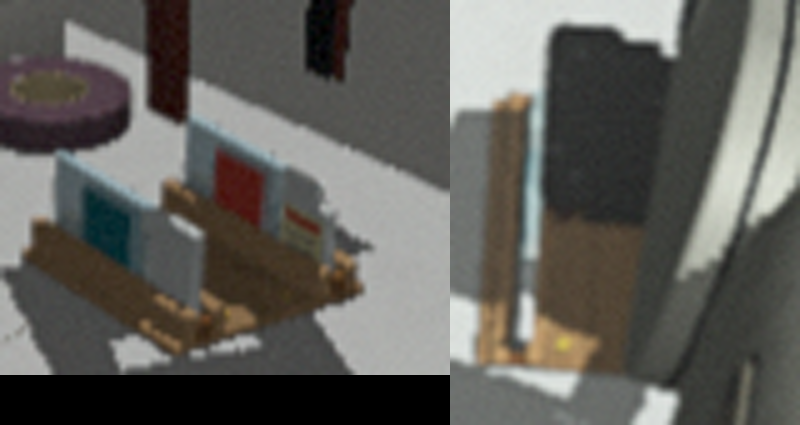

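The fingers (crop px 167,110 and 325,70) straddle the red plate at its clear part. I'll descend and close partly.

Request:
move_arm([
  [[0,0,0.75],0,0.3],
  [[0,0,0.75],0,0.5],
  [[0,0,0.75],0,0.6],
  [[0,0,0],0,0.7],
  [[0,0,0],0,0.8],
  [[0,0,0],0,0.85],
  [[0,0,0],0,0.87],
  [[0,0,0],0,0.89],
  [[0,0,0],0,0.9],
  [[0,0,0],0,0.9],
])

```text
t: 4.3
ee_pos: [561.8, -172.8, 45.8]
orientation: [3.139, -0.128, 0.002]
ft_force: [-0.4, -0.1, 0.3]
width: 24.5
grasp_force: 0.0
```

Request:
move_arm([
  [[0,0,0],0,0.91],
  [[0,0,0],0,0.92],
  [[0,0,0],0,0.93],
  [[0,0,0],0,0.94],
  [[0,0,0],0,0.95],
  [[0,0,0],0,1],
  [[0,0,0],0,1],
  [[0,0,0],0,1],
])

```text
t: 4.97
ee_pos: [561.4, -172.7, 45.1]
orientation: [-3.139, 0.128, 0.0]
ft_force: [0.9, 0.2, -0.7]
width: 6.1
grasp_force: 30.0
```

Request:
move_arm([
  [[0,0,-0.4],0,1],
  [[0,0,-0.6],0,1],
  [[0,0,-0.8],0,1],
  [[0,0,-0.8],0,1],
  [[0,0,-0.8],0,1],
  [[0,0,-0.8],0,1],
  [[0,0,-0.8],0,1],
  [[-0.2,-0.6,0],0,1],
  [[-0.2,-0.98,0],0,1],
  [[-0.2,-0.98,0],0,1],
  [[-0.2,-0.98,0],0,1],
  [[-0.2,-0.98,0],0,1],
  [[-0.2,-0.98,0],0,1],
  [[-0.2,-0.98,0],0,1],
  [[-0.2,-0.98,0],0,1],
  [[-0.2,-0.98,0],0,1],
  [[-0.2,-0.98,0],0,1],
  [[-0.2,-0.98,0],0,1],
  [[-0.12,-0.98,0],0,1],
  [[0,-0.98,0],0,1],
])

```text
t: 6.63
ee_pos: [526.8, 141.8, 169.4]
orientation: [3.139, -0.128, -0.003]
ft_force: [0.2, 0.4, -0.1]
width: 5.9
grasp_force: 30.0
```

Request:
move_arm([
  [[0,-1,0],0,1],
  [[0,-1,0],0,1],
  [[0,-1,0],0,1],
  [[0,0,0.8],0,1],
  [[0,0,0.8],0,1],
  [[0,0,0.8],0,1],
  [[0,0,0.8],0,1],
  [[0,0,0.8],0,1],
  [[0,0,0.5],0,1],
  [[0,0,0],0,1],
  [[0,0,0],0,1],
])

```text
t: 7.55
ee_pos: [534.1, 214.9, 57.1]
orientation: [3.138, -0.128, -0.003]
ft_force: [0.2, 1.4, -0.8]
width: 5.8
grasp_force: 30.0
```

```bash
python3 - <<'E'
from h import *
s=cams.get_image("scene");o=ctrl.get_obs();print(o["ee_pos"],o["ft_force"])
cv2.imwrite("pics/c3.png",cv2.cvtColor(cv2.resize(s["image"][150:290,110:290],None,fx=4,fy=4,interpolation=cv2.INTER_CUBIC),cv2.COLOR_RGB2BGR))
E
```

```text
[534.99166284 215.0991955   57.94341051] [ 0.199713   -0.31254501 -0.64886303]
```

View pics/c3.png

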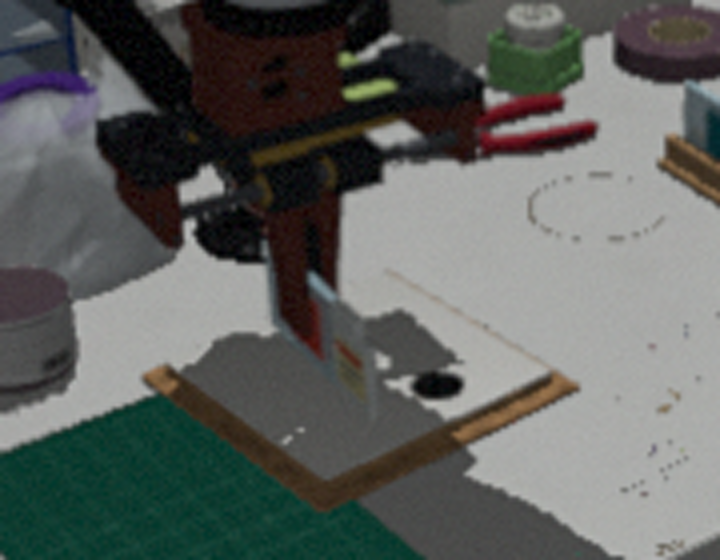

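The plate hangs upright, just above the tile, with its label to the left and its frosted end towards the camera (crop px 360,370). I'll lower it until it touches.

Request:
move_arm([
  [[0,0,0.1],0,1],
  [[0,0,0.08],0,1],
  [[0,0,0.06],0,1],
  [[0,0,0],0,1],
  [[0,0,0],0,1],
])

```text
t: 8.02
ee_pos: [535.2, 214.8, 51.9]
orientation: [-3.139, 0.129, -0.001]
ft_force: [0.7, -1.0, -0.1]
width: 6.1
grasp_force: 30.0
```

Request:
move_arm([
  [[0,0,0.03],0,1],
  [[0,0,0.02],0,1],
  [[0,0,0],0,1],
  [[0,0,0],0,1],
])

```text
t: 8.35
ee_pos: [535.3, 214.8, 51.2]
orientation: [-3.139, 0.129, -0.001]
ft_force: [-2.8, -2.0, 7.5]
width: 5.6
grasp_force: 30.0
```

Request:
move_arm([
  [[0,0,0],0,0.9],
  [[0,0,0],0,0.85],
  [[0,0,0],0,0.8],
  [[0,0,0],0,0.7],
  [[0,0,0],0,0.5],
  [[0,0,0],0,0.3],
  [[0,0,-0.3],0,0.3],
  [[0,0,-0.4],0,0.3],
  [[0,0,0],0,0.3],
])

```text
t: 9.1
ee_pos: [536.3, 215.3, 70.0]
orientation: [-3.138, 0.128, -0.004]
ft_force: [0.0, 0.4, -0.3]
width: 53.5
grasp_force: 0.0
```

```bash
python3 - <<'E'
from h import *
s=cams.get_image("scene");o=ctrl.get_obs();print(o["ee_pos"],o["width"],o["t"])
cv2.imwrite("pics/c4.png",cv2.cvtColor(cv2.resize(s["image"][190:290,130:270],None,fx=4,fy=4,interpolation=cv2.INTER_CUBIC),cv2.COLOR_RGB2BGR))
E
```

```text
[536.06870078 215.18942531  69.42419795] 58.08267046909654 9.15
```

View pics/c4.png

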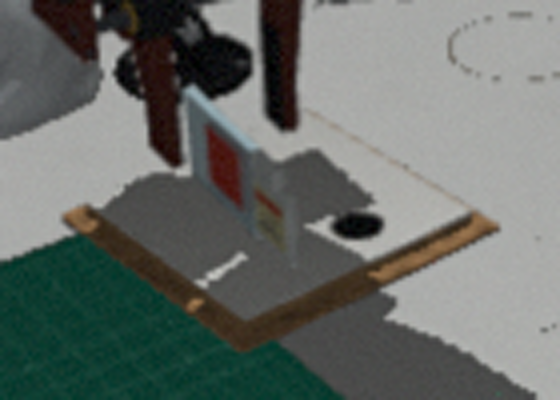

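The plate stands by itself on the tile (crop px 240,170), label to the left. I'll open fully and push its top over with the label-side finger so that it falls label-up.

Request:
move_arm([
  [[0,0.1,0],0,0.1],
  [[0,0.4,0],0,0],
  [[0,0.4,0],0,0],
  [[0,0.3,0],0,0],
  [[0,0.2,0],0,0],
  [[0,0.15,0],0,0],
  [[0,0.15,0],0,0],
  [[0,0.15,0],0,0],
  [[0,0.15,0],0,0],
  [[0,0.15,0],0,0],
  [[0,0.15,0],0,0],
  [[0,0,0],0,0],
  [[0,0,0],0,0],
  [[0,0,-0.8],0,0],
  [[0,0,-0.8],0,0],
  [[0,0,-0.8],0,0],
])

```text
t: 10.48
ee_pos: [530.0, 157.6, 128.2]
orientation: [3.139, -0.128, -0.002]
ft_force: [-0.4, 0.4, -0.2]
width: 87.8
grasp_force: 0.0
```

```bash
python3 - <<'E'
from h import *
import pickle
s=cams.get_image("scene");pickle.dump(s,open("s5.pkl","wb"));o=ctrl.get_obs();print(o["ee_pos"],o["width"],o["t"])
cv2.imwrite("pics/c5.png",cv2.cvtColor(cv2.resize(s["image"][190:290,130:270],None,fx=5,fy=5,interpolation=cv2.INTER_CUBIC),cv2.COLOR_RGB2BGR))
E
```

```text
[532.2763667  158.24380733 132.06315035] 87.54857181080837 10.5333
```

View pics/c5.png

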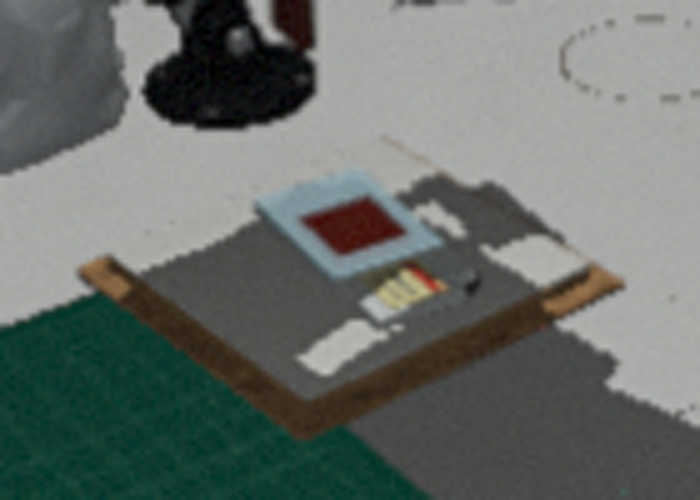

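The plate lies flat on the tile, label up (label at crop px 410,287; clear part corners at (258,205), (365,170), (443,242), (333,278)). I'll measure them.

```bash
python3 - <<'E'
from h import *
import pickle
s=pickle.load(open("s5.pkl","rb"))
C=[onz(s,x/5+130-.5,y/5+190-.5,18)[:2] for x,y in((258,205),(365,170),(443,242),(333,277))]
L=onz(s,410/5+129.5,287/5+189.5,18)[:2]
a,b,c,d=C;print(np.round(C,1).tolist(),"label",L)
print("w",np.linalg.norm(b-a),np.linalg.norm(c-d),"l",np.linalg.norm(c-b),np.linalg.norm(d-a))
u=((b-c)+(a-d));u/=np.linalg.norm(u);print("dir to clear end",u,np.degrees(np.arctan2(u[1],u[0])))
m=(a+b+c+d)/4;print("clear centre(y=-17.5)",m,"centre from label",L+37.5*u)
tcp=m-7.5*u;print("TCP y=-10",tcp)
o=ctrl.get_obs();p=o["ee_pos"];Rm=R.from_rotvec(o["orientation"]).as_matrix()
print("tool x ang",np.degrees(np.arctan2(Rm[1,0],Rm[0,0])),"shift(tool, units)",Rm.T@np.r_[tcp-p[:2],0]/25,o["qpos"])
t=cams.get_image("top");c=cams.cut_out("top","spare");print([(x["p"],x["rect"]) for x in c])
E
```

```text
[[575.2, 207.9], [571.9, 157.2], [503.0, 164.1], [508.3, 213.2]] label [483.15141763 193.37367345]
w 50.759006879102216 49.41925036420019 l 69.25738265857032 67.07367396819762
dir to clear end [ 0.99596188 -0.0897771 ] -5.150784092024985
clear centre(y=-17.5) [539.62407556 185.62460162] centre from label [520.49998824 190.00703211]
TCP y=-10 [532.15436144 186.29792989]
tool x ang -4.668401711282424 shift(tool, units) [-0.09619476 -1.11804399  0.00144358] [2.67524002e-01 4.72691675e-01 1.85984196e+00 5.04789256e-05
 8.04249012e-01 1.91976060e+00]
[]
```

Request:
move_arm([
  [[-0.21,-0.55,0],-0.995,0],
  [[0,-0.55,0],-0.995,0],
  [[0,0,0],-0.995,0],
  [[0,0,0],-0.995,0],
  [[0,0,0],-0.995,0],
  [[0,0,0],-0.995,0],
  [[0,0,0],-0.995,0],
  [[0,0,0],-0.995,0],
  [[0,0,0],-0.995,0],
  [[0,0,0],-0.995,0],
  [[0,0,0],-0.995,0],
  [[0,0,0],-0.995,0],
  [[0,0,0],-0.995,0],
  [[0,0,0],-0.995,0],
  [[0,0,0],-0.995,0],
  [[0,0,0],-0.995,0],
  [[0,0,0],-0.995,0],
  [[0,0,0],-0.995,0],
  [[0,0,0],0,0],
  [[0,0,0],0,0],
])

```text
t: 12.3
ee_pos: [525.6, 185.3, 126.9]
orientation: [-2.321, -2.116, 0.002]
ft_force: [-0.2, 0.0, -0.4]
width: 87.6
grasp_force: 0.0
```

Request:
move_arm([
  [[0,0.15,0.8],0,0],
  [[0,0,0.8],0,0],
  [[0,0,0.8],0,0],
  [[0,0,0.8],0,0],
  [[0,0,0.35],0,0],
  [[0,0,0],0,0],
  [[0,0,0],0,0],
  [[0,0,0],0,0],
])

```text
t: 12.97
ee_pos: [530.0, 185.1, 39.1]
orientation: [-2.32, -2.118, -0.0]
ft_force: [-0.1, -1.3, 0.5]
width: 88.1
grasp_force: 0.0
```

```bash
python3 - <<'E'
from h import *
s=cams.get_image("scene");o=ctrl.get_obs();print(o["ee_pos"],o["width"],o["t"])
cv2.imwrite("pics/c6.png",cv2.cvtColor(cv2.resize(s["image"][190:290,130:270],None,fx=5,fy=5,interpolation=cv2.INTER_CUBIC),cv2.COLOR_RGB2BGR))
E
```

```text
[530.03642063 185.10087931  39.26827468] 87.78133408529156 13.0167
```

View pics/c6.png

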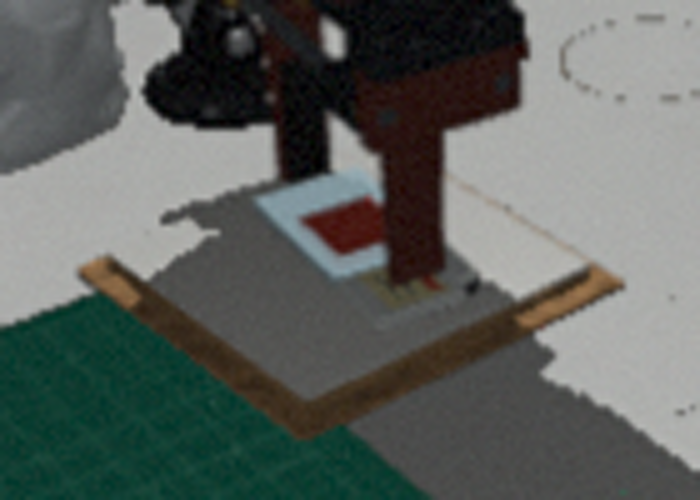

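This picture shows the fingers straddling the plate along its length (far finger at 300,150, near one at 415,280), so that turn was my mistake. The plate's width already lay along the original closing line. I'll rise and turn back.

Request:
move_arm([
  [[0,0,-0.8],0,0],
  [[0,0,-0.8],0.995,0],
  [[0,0,0],0.995,0],
  [[0,0,0],0.995,0],
  [[0,0,0],0.995,0],
  [[0,0,0],0.995,0],
  [[0,0,0],0.995,0],
  [[0,0,0],0.995,0],
  [[0,0,0],0.995,0],
  [[0,0,0],0.995,0],
  [[0,0,0],0.995,0],
  [[0,0,0],0.995,0],
  [[0,0,0],0.995,0],
  [[0,0,0],0.995,0],
  [[0,0,0],0.995,0],
  [[0,0,0],0.995,0],
  [[0,0,0],0.995,0],
  [[0,0,0],0.995,0],
  [[0,0,0],0.995,0],
  [[0,0,0],0,0],
])

```text
t: 14.68
ee_pos: [530.0, 185.1, 79.5]
orientation: [-3.139, 0.134, -0.001]
ft_force: [0.4, 0.0, 0.3]
width: 87.7
grasp_force: 0.0
```

Request:
move_arm([
  [[0,0,0.7],0,0],
  [[0,0,0.7],0,0],
  [[0,0,0.2],0,0],
  [[0,0,0],0,0],
  [[0,0,0],0,0],
  [[0,0,0],0,0],
])

```text
t: 15.18
ee_pos: [530.4, 185.2, 39.9]
orientation: [-3.139, 0.127, -0.002]
ft_force: [0.3, -0.6, 0.4]
width: 87.6
grasp_force: 0.0
```

Tips are at about 20.9 mm and the tile top is at 12. I'll lower 7 mm and check.

Request:
move_arm([
  [[0,0,0.15],0,0.1],
  [[0,0,0.1],0,0.2],
  [[0,0,0.03],0,0.2],
  [[0,0,0],0,0.2],
  [[0,0,0],0,0.2],
])

```text
t: 15.6
ee_pos: [529.9, 185.0, 32.2]
orientation: [3.139, -0.128, -0.0]
ft_force: [-0.1, -0.3, -0.5]
width: 70.3
grasp_force: 0.0
```

```bash
python3 - <<'E'
from h import *
s=cams.get_image("scene");o=ctrl.get_obs();print(o["ee_pos"],o["width"],o["t"],o["ft_force"])
cv2.imwrite("pics/c7.png",cv2.cvtColor(cv2.resize(s["image"][190:290,130:270],None,fx=5,fy=5,interpolation=cv2.INTER_CUBIC),cv2.COLOR_RGB2BGR))
E
```

```text
[529.92817078 185.02559137  32.19820342] 70.30695016121423 15.65 [0.10332022 0.31615592 0.90438697]
```

View pics/c7.png

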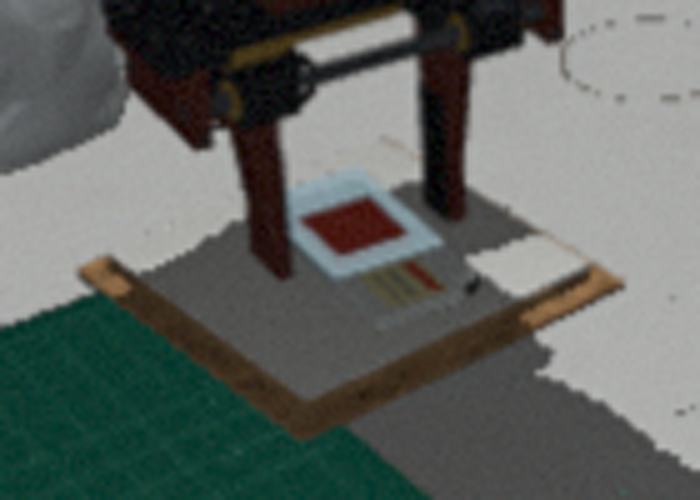

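The fingers flank the clear part (tips at 280,275 and 450,215), clear of the frosted end. I'll close.

Request:
move_arm([
  [[0,0,0],0,0.3],
  [[0,0,0],0,0.36],
  [[0,0,0],0,0.4],
  [[0,0,0],0,0.44],
  [[0,0,0],0,0.5],
  [[0,0,0],0,1],
  [[0,0,0],0,1],
  [[0,0,0],0,1],
])

```text
t: 16.32
ee_pos: [530.0, 185.1, 32.2]
orientation: [-3.139, 0.128, -0.0]
ft_force: [-0.2, 0.3, 0.2]
width: 49.7
grasp_force: 30.0
```

Request:
move_arm([
  [[0,0,-0.1],0,1],
  [[0,0,-0.3],0,1],
  [[0,0,-0.6],0,1],
  [[0,0,-0.7],0,1],
  [[0,0,-0.7],0,1],
  [[0,0,-0.7],0,1],
  [[0,0,-0.7],0,1],
  [[0,0,-0.7],0,1],
  [[0,0,-0.7],0,1],
  [[0,0,-0.7],0,1],
  [[0,0,-0.7],0,1],
  [[0,0,-0.5],0,1],
  [[0,0,-0.3],0,1],
  [[0.35,-0.03,0],0,1],
  [[0.4,-0.04,0],0,1],
  [[0.4,-0.03,0],0,1],
  [[0.4,-0.03,0],0,1],
  [[0,0,0],0,1],
  [[0,0,0],0,1],
  [[0,0,0],0,1],
])

```text
t: 17.98
ee_pos: [568.4, 184.9, 216.3]
orientation: [3.138, -0.129, -0.003]
ft_force: [-0.3, -0.6, 0.2]
width: 49.3
grasp_force: 30.0
```

```bash
python3 - <<'E'
from h import *
s=cams.get_image("scene");o=ctrl.get_obs();print(o["ee_pos"],o["width"],o["t"],o["grasp_force"])
print([(b["p"],b["rect"]) for b in cams.boxes_of("scene","label")],[(b["p"],b["rect"]) for b in cams.boxes_of("scene","spare")])
for b in cams.boxes_of("scene","label")[:2]: print(onz(s,*b["rect"][:2],o["ee_pos"][2]-15))
cv2.imwrite("pics/c8.png",cv2.cvtColor(cv2.resize(s["image"][100:290,110:350],None,fx=3,fy=3,interpolation=cv2.INTER_CUBIC),cv2.COLOR_RGB2BGR))
E
```

```text
[568.31558621 184.94514088 216.49978755] 49.366415964842936 18.0333 29.999395608901978
[(0.81, [382.6, 200.1, 28.1, 35.2]), (0.63, [186.2, 150.9, 43.8, 26.8])] [(0.81, [295.1, 185.5, 31.9, 34.8])]
[183.75696925  61.45507156 201.49978755]
[549.02439899 196.88798105 201.49978755]
```

View pics/c8.png

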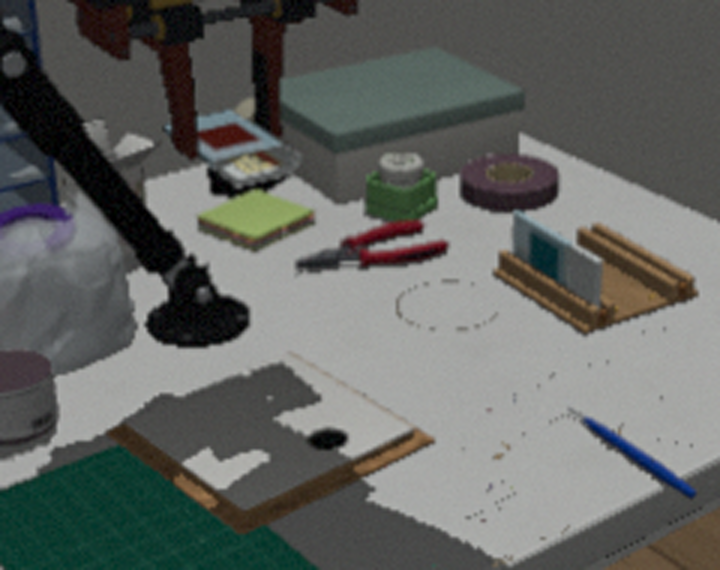

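The plate is held level, label up (crop px 253,166), and the spare is undisturbed in its slot. I'll check the label position, then hand in.

```bash
python3 - <<'E'
from h import *
s=cams.get_image("scene")
L=onz(s,253/3+109.5,166/3+99.5,201);d=np.hypot(*(L[:2]-[521,191.3]));print(L,d)
if d<40: print(ctrl.close_job())
E
```

```text
[524.46586084 195.20437428 201.        ] 5.2207595144224905
the job is handed in; nothing more can be done
None
```

I handed the job in with the notched plate held level by its clear part. Its label faces up about 200 mm above the table, roughly 5 mm from the tile's centre. The spare plate looked undisturbed in its slot, and the hand-in returned no verdict.

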